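Bin the used cup with the lever-lid bin

ROBOT

A 6-joint arm with a two-finger parallel gripper is mounted at the origin on the work surface. World frame = base frame: x ahead of the robot, y to its left, z up, the work surface at z = 0. Lengths are in mm, angles in rad, forces in N, time in s.
With the tool pointing down it reaches from about 350 to 875 mm from the base axis. Payload 4.2 kg.
Tool frame: the origin (TCP) lies between the finger pads; the fingertips stand manip.tip_reach ahead of it and the grasp point (between the pads) lies 8 mm behind it (manip.tip_reach is the distance from the TCP to the fingertips, in mm); x points along the fingers, y is the direction in which the jaws open and shut, and the axes are right-handed (so a half turn about x gives the same grasp; the last joint's range is limited). The gripper opens to 85 mm and grips with 20 to 120 N. Pads are 22 mm wide; open, the fingers measure 114 mm over their backs; the gripper's body (76 mm by 85 mm) begins 54 mm behind the grasp point. The pads swing forward as they close: fully open they stand 13 mm farther back than shut.
Start: joints at [-0.992, 0.385, 0.008, 0, -1.194, -0.259], TCP at [196.501, -593.285, 242.312] pointing down, gripper open.
Joint ranges: [-3.14, 3.14], [-1.21, 2.06], [-1.07, 1.41], [-3.16, 2.05], [-2.99, -0.16], [-3.1, 3.1]. Speed limits (rad/s): [2.79, 2.79, 3.14, 3.14, 3.14, 3.14].

INTERFACE

Orientations are given as a unit quaternion [x, y, z, w].
In Python, from cell import sensors, get_image, camera_info, manip gives the robot as it stands.
- The arm moves only by the tool step_arm, never from a script. Its argument "steps" is a list of rows, each a list of 3 entries, a list of its own where there are three numbers: the shift along the world's x, y, z in cm, then the turn, a rotation vector about the world's x, y, z in rad, then the opening, from -1 (shut) to 1 (fully open), so that 0 is half open. In form: [[[dx, dy, dz], [wx, wy, wz], jaw], ...]. A call has 1 to 5 rows; each row is the pose to reach, as a shift and turn from the pose commanded when the call began; what a row does not reach only later rows make up. A row lasts 1/10 s, in which the tool goes at most 50 mm and 8.59 degrees, less where a joint would pass 70% of its speed; a pose out of reach is approached as far as the arm can. A call with a gripper value outside its range is refused whole. The fingers move at their own pace and stop on an object; "squeeze" is the grip in N (left out, the last holds). Time passes only in rows, so rows that repeat a pose let the fingers close. It gives the time, the measured TCP pose, the force and the opening at its end, in the units of the state.
- sensors.get_obs(): the state, without advancing time (a new reading comes with each control period).
- get_image(name): name is "scene" or "top" or "wrist"; returns (picture, depth): 480x640x3 uint8, red, green, blue; 480x640 float32, mm along the optical axis (not along the pixel's ray), 0 where there is no reading.
- camera_info(name): a dict with "mtx" (3x3 intrinsics, pixels), "cam_to_world" (4x4, takes a point from camera to world coordinates). Camera axes: x right, y down, z forward; pixel columns grow to the right and rows downward; lengths in mm; the calibration is good to about 2 mm. The wrist camera is an equidistant fisheye: a pixel r from the principal point sees the ray r / f radians off the axis. A picture is of the moment at which its call begins: read the wrist's pose just before it. camera_info takes no time and is no camera call; for the wrist camera it gives the pose at the moment of the call.
- manip.job_done(): hands the job in, once; it reports no verdict.
The state is a dict: "time": time; "joints": joint angles; "joint_velocities": joint speeds; "joint_efforts": joint torques, N m; "tcp_pos": TCP position; "tool_rot": TCP orientation; "contact_force": force on the tool from outside, world axes, zero at the start; "moment": the same for the moment, N m; "finger_gap": finger opening in mm.
Only numpy, scipy, OpenCV 4.12 (cv2) and the standard library are available. Lean on these libraries where they do the work, as an engineer would, in place of code of your own. Each camera call takes 0.05 s, during which the arm holds its last target.

TASK

Throw the used paper cup, the one standing mouth up, into the lever bin: press the bin's lever down and hook it sideways into its catch so that the lid stays up by itself, and drop the cup in. Then unhook the lever and ease it back up, so that the lid closes fully without ever slamming. Leave the clean cups, the shaker and the sauce bottle where they stand.

Things in the scene. Friction and masses are not known exactly. Their poses are not given: they have to be found in the camera images.
- bin: Small steel waste bin, fixed to the counter, grey plastic base, black collar, flat steel lid. 180 mm deep (its x) x 170 mm wide (its y) x 235 mm high; the collar round its top is 208 x 198 mm. Origin: centre of its underside, z up. Its front, with the lever, faces its own -x; the lid is hinged along the back (+x) edge. The lever sticks out of a J-shaped slot low in the front, under the collar.
- bin_mouth (a point): Centre of the bin's mouth at the collar's top edge, 235 mm above the counter, axes as the bin. Inside the bin is 172 (x) x 162 mm (y), its inner floor 150 mm below this point. With the lever hooked the lid, 210 mm long, stands about 66 degrees open from the back edge, leaning over the back of the mouth: the half nearer to the lever is the freer.
- lever_pad (a point): Centre of the top face of the lever's ribbed steel thumb pad, 50 mm wide (bin y), 30 mm long (bin x), 8 mm thick; moves with the lever. Pad centre 28 mm in front of the base and 13 mm in front of the collar above, so a vertical gripper fouls the bin; one leaning away from it by 25 to 45 degrees does not. Top face above the counter: free 71 mm, fully pressed 36 mm, hooked 44 mm.
- lever_pivot (a point): Pivot of the lever inside the bin's base: on the bin's centre line, 50 mm above its origin, axes as the bin. The pad's centre is 118 mm from it; the lever's arm is 14 mm wide. The lever turns here both down and sideways. From pivot to pad it slopes up by 0.15 rad at rest and down by 0.15 rad when fully pressed.
- lever (a joint): Downward turn of the lever in rad: 0 up at rest (lid shut), 0.30 fully pressed. A spring and the lid's weight push it back up; pressing at the pad takes about 5 to 13 N. It lifts the lid 4.9 rad per rad.
- lever_swing (a joint): Sideways turn of the lever in rad: 0 straight ahead (only there can it go up and down), 0.27 fully to the bin's -y side (right for one facing it; 31 mm at the pad). It swings only while pressed past 0.275 rad, easily (under 1 N; a pressing fingertip drags it along). Let up there it rises some 7 mm behind a small tooth and stays hooked (lever 0.235). To unhook: press fully, swing to 0, let up.
- lid (a joint): Opening angle of the bin's lid in rad: 0 shut, about 1.15 with the lever hooked, 1.47 with it fully pressed. The lid moves only with the lever; if the lever is let go unhooked, the lid falls and slams. If the pad is let up no faster than about 40 mm/s, the lid closes gently.
- cup_center (a point): The used cup: empty white paper cup standing mouth up on the counter, 75 mm high, 60 mm across the rim, 44 mm across the foot, 52 mm at half height, 14 g. The point is on its axis, half-way up (37 mm above the counter).
- clean_cups_center (a point): Bystander: stack of five clean white paper cups, nested and standing upside down, 62 mm across, 119 mm high. The point is on its axis 60 mm up.
- shaker_center (a point): Bystander: glass shaker with steel cap, 46 mm across, 95 mm high. The point is on its axis 45 mm up.
- sauce_bottle_center (a point): Bystander: amber squeeze bottle with a pointed nozzle, 58 mm across, 190 mm high. The point is on its axis half-way up.
Not all that is in view belongs to the job. Leave any pink look-alike of the part that bears cup_center alone.

How it is judged:
By the outcome, as a careful person would: the job done as asked, in the order asked, and still so for the second after the job is handed in, with the robot touching nothing.
It also fails if it takes over 72 s, if anything falls off the work surface, if the arm or the gripper's body presses on something with over 40 N, if the wrist force passes 120 N, or if a joint passes its speed limit or range.

## Working session

There is one attempt and no reset: what is moved stays moved. The work goes in short steps, Python scripts to look and compute and a tool call to move; the robot and the scene stay as the last step left them, time stands still between calls to the robot, and variables do not carry over. Pictures are saved under pics/ and viewed, and the job is handed in when it is done.

Besides the shell and the picture viewer there is one more tool, called after "Call:" as name(argument=value, ...), one argument or row to a line, values as JSON. step_arm: Moves the arm, as the interface text tells. Its arguments: {"type":"object","properties":{"steps":{"type":"array","items":{"type":"array"}},"squeeze":{"type":"number"}},"required":["steps"]}

```bash
ls; mkdir -p pics; python3 - <<'E'
from cell import sensors, get_image, camera_info, manip
import cv2,numpy as np
o=sensors.get_obs();print(o, manip.tip_reach)
for n in ("scene","top"):
    p,d=get_image(n);cv2.imwrite(f"pics/{n}0.png",p[:,:,::-1]);np.savez(f"{n}0.npz",p=p,d=d,K=camera_info(n)["mtx"],T=camera_info(n)["cam_to_world"])
    print(n,camera_info(n))
E
```

```text
pics
{'time': 0.0, 'joints': array([-9.92380487e-01,  3.85587265e-01,  6.62975592e-03, -4.74361525e-04,
       -1.19399146e+00, -2.58575334e-01]), 'joint_velocities': array([-4.18213901e-04,  7.43493862e-04,  6.53312601e-05, -5.64716017e-04,
        1.16682095e-04, -7.39201898e-04]), 'joint_efforts': array([ 2.49334798e-04, -3.92287481e+01,  1.88395786e+01,  4.18618709e+00,
       -4.64492725e-03,  8.86842003e-06]), 'tcp_pos': array([ 196.33639128, -592.78016866,  241.20820737]), 'tool_rot': array([-0.11177942,  0.69826038,  0.1132969 ,  0.69792665]), 'contact_force': array([ 0.16295695, -0.4263806 , -0.05341348]), 'moment': array([-0.04105466, -0.01011387, -0.00529062]), 'finger_gap': 85.0518148240844} 11.0
scene {'mtx': array([[513.34132304,   0.        , 330.94153199],
       [  0.        , 513.34132304, 234.95896149],
       [  0.        ,   0.        ,   1.        ]]), 'cam_to_world': array([[ 9.77989590e-01, -1.96714770e-01,  6.95676682e-02,
         4.97874044e+02],
       [-2.08614664e-01, -9.28305679e-01,  3.07779934e-01,
        -3.45561407e+02],
       [ 4.03520268e-03, -3.15518407e-01, -9.48910877e-01,
         1.16755025e+03],
       [ 0.00000000e+00,  0.00000000e+00,  0.00000000e+00,
         1.00000000e+00]])}
top {'mtx': array([[459.00793325,   0.        , 316.5070973 ],
       [  0.        , 459.00793325, 240.6806022 ],
       [  0.        ,   0.        ,   1.        ]]), 'cam_to_world': array([[ 4.28068096e-02, -9.78889869e-01,  1.99855449e-01,
         3.54315298e+02],
       [-9.99079411e-01, -4.25044336e-02,  5.80540940e-03,
        -9.74389420e+00],
       [ 2.81188621e-03, -1.99919975e-01, -9.79808194e-01,
         1.16930146e+03],
       [ 0.00000000e+00,  0.00000000e+00,  0.00000000e+00,
         1.00000000e+00]])}
```

View pics/scene0.png

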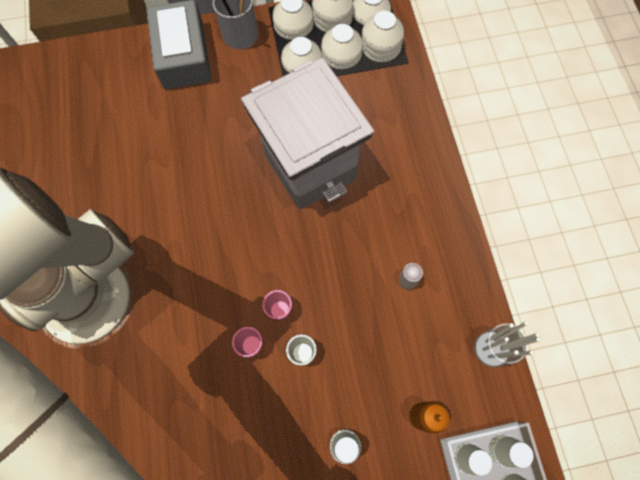

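View pics/top0.png

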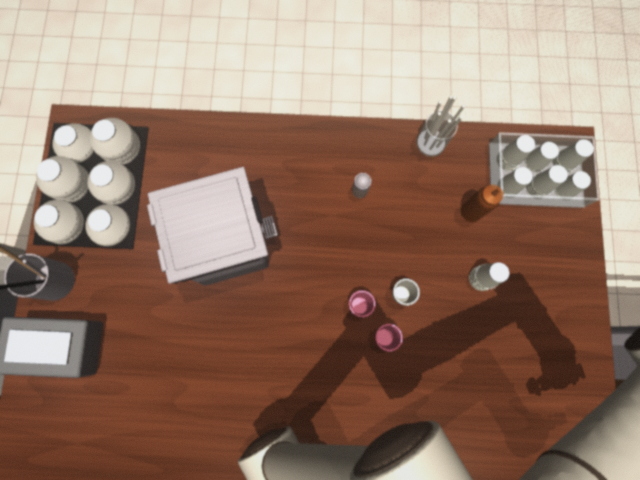

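The top view shows the used cup at about (405,292), with pink cups at (361,303) and (389,337), and the clean stack near (490,275). The bin lid is around (207,225), its lever pad at (269,227), the shaker at (362,184) and the sauce bottle at (482,203). In the scene view the cup is at (301,350) and the pad at (334,190).

```bash
cat > h.py <<'E'
import numpy as np,cv2
def load(n):
    z=np.load(n+"0.npz");return z['p'],z['d'],z['K'],z['T']
def cloud(n):
    p,d,K,T=load(n)
    v,u=np.mgrid[:480,:640]
    P=np.stack([(u-K[0,2])/K[0,0]*d,(v-K[1,2])/K[1,1]*d,d],-1)
    W=P@T[:3,:3].T+T[:3,3]; W[d==0]=np.nan
    return W,p
E
python3 - <<'E'
from h import *
np.set_printoptions(suppress=True,precision=1)
for n,cup,pad,lid,pinks,stack,shk,sau in (("scene",(301,350),(334,190),(308,116),[(277,305),(248,343)],(345,447),(411,276),(434,418)),("top",(405,292),(269,227),(207,225),[(361,303),(389,337)],(490,275),(362,184),(485,200))):
    W,p=cloud(n)
    print(n)
    def loc(c,r,zl,zh):
        m=W[c[1]-r:min(480,c[1]+r),c[0]-r:c[0]+r].reshape(-1,3); m=m[(m[:,2]>zl)&(m[:,2]<zh)]
        return len(m), m.min(0),m.max(0),np.median(m,0), (m.min(0)+m.max(0))/2
    for nm,c,r,zl,zh in (("cup",cup,20,62,85),("pk1",pinks[0],20,62,85),("pk2",pinks[1],20,62,85),("stack",stack,28,105,130),("shaker",shk,20,80,105),("sauce",sau,25,100,200),("pad",pad,14,55,85),("lid",lid,75,225,275)):
        try: print(nm,*loc(c,r,zl,zh))
        except Exception as e: print(nm,e)
    # lid rectangle & pad rectangle
    for nm,c,r,zl,zh in (("lid",lid,90,225,275),("pad",pad,14,60,82)):
        s=W[c[1]-r:c[1]+r,c[0]-r:c[0]+r].reshape(-1,3); s=s[(s[:,2]>zl)&(s[:,2]<zh)]
        if len(s)>5:
            print(nm,cv2.minAreaRect(s[:,:2].astype(np.float32)))
    # cup rim circle fit
    for nm,c,zl,zh,r in (("cup",cup,68,85,20),("stack",stack,112,130,25)):
        s=W[c[1]-r:c[1]+r,c[0]-r:c[0]+r].reshape(-1,3); s=s[(s[:,2]>zl)&(s[:,2]<zh)]
        print(nm,cv2.minEnclosingCircle(s[:,:2].astype(np.float32)))
    cr=lambda c,r:cv2.resize(p[c[1]-r:c[1]+r,c[0]-r:c[0]+r,::-1],(380,380),interpolation=cv2.INTER_CUBIC)
    cv2.imwrite(f"pics/{n}_crop.png",np.hstack([cr(pad,30),cr(cup,30)]))
E
```

```text
scene
cup 207 [ 432.2 -253.6   62. ] [ 493.8 -192.    80.7] [ 461.3 -216.9   73.6] [ 463.  -222.8   71.3]
pk1 197 [ 399.7 -149.    62.2] [461.4 -87.7  79. ] [ 428.6 -108.2   73.6] [ 430.6 -118.3   70.6]
pk2 202 [ 325.  -213.6   62. ] [ 386.1 -152.7   81.4] [ 346.4 -175.1   73.9] [ 355.5 -183.1   71.7]
stack 504 [ 490.3 -450.1  105.4] [ 536.4 -404.8  124.3] [ 513.1 -427.4  118.9] [ 513.3 -427.4  114.8]
shaker 255 [ 713.  -133.    80.1] [752.6 -92.3 100.2] [ 730.9 -113.9   88.3] [ 732.8 -112.7   90.1]
sauce 815 [ 659.9 -434.6  100.4] [ 716.3 -378.1  192.1] [ 682.4 -404.6  154.9] [ 688.1 -406.3  146.2]
pad 384 [578.2  93.4  55.1] [635.6 153.1  84.2] [605.4 120.6  70.5] [606.9 123.3  69.6]
lid 9001 [444.7  94.3 225. ] [697.4 356.8 253.8] [569.5 214.5 245.9] [571.  225.5 239.4]
lid ((571.1466674804688, 223.50372314453125), (200.47874450683594, 227.14341735839844), 18.804798126220703)
pad ((610.593994140625, 122.99301147460938), (60.997840881347656, 45.06380844116211), 18.890336990356445)
cup ((462.8836669921875, -222.764892578125), 31.245452880859375)
stack ((513.2841796875, -428.12081909
[... 453 characters left out ...]
9.6   80.3] [752.6 -92.   99. ] [ 730.6 -110.2   89.7] [ 733.3 -110.8   89.6]
sauce 624 [ 660.2 -431.1  100.2] [ 717.9 -375.2  192.4] [ 681.9 -395.7  151.7] [ 689.  -403.2  146.3]
pad 245 [581.9  96.1  63.5] [635.7 135.1  77.9] [606.7 115.9  71.5] [608.8 115.6  70.7]
lid 9713 [445.2  96.3 225.2] [697.8 355.5 253.7] [567.  224.4 246.4] [571.5 225.9 239.5]
lid ((571.5870361328125, 225.3751678466797), (201.0413055419922, 224.74964904785156), 19.184362411499023)
pad ((607.64111328125, 118.19277954101562), (50.76099395751953, 34.134300231933594), 18.14744758605957)
cup ((464.4836730957031, -221.6059112548828), 31.253978729248047)
stack ((513.2890014648438, -425.8708801269531), 23.297807693481445)
```

```bash
python3 -c "
import cv2,numpy as np
cv2.imwrite('pics/crops.png',cv2.resize(np.vstack([cv2.imread('pics/scene_crop.png'),cv2.imread('pics/top_crop.png')]),(600,600)))"
```

```text
(no output)
```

View pics/crops.png

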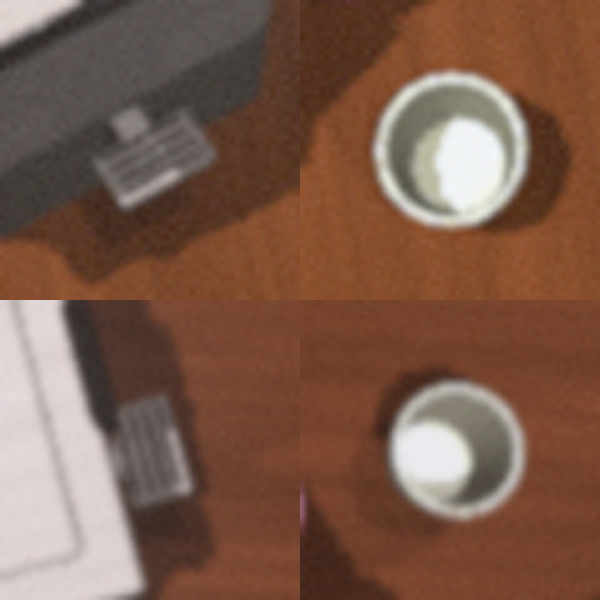

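```bash
cat >> h.py <<'E'
from scipy.spatial.transform import Rotation as Ro
yaw=np.deg2rad(108.9)
bx=np.array([np.cos(yaw),np.sin(yaw),0]);by=np.array([-np.sin(yaw),np.cos(yaw),0]);Z=np.array([0,0,1.])
def ray(n,u,v,z):
    p,d,K,T=load(n);r=T[:3,:3]@np.linalg.solve(K,[u,v,1]);return T[:3,3]+r*(z-T[2,3])/r[2]
def lean(deg,s=1):
    a=np.deg2rad(deg);d=-Z*np.cos(a)+bx*np.sin(a);y=s*by;return Ro.from_matrix(np.stack([d,y,np.cross(d,y)],1))
def turn(Rt,R0): return (Rt*R0.inv()).as_rotvec()
E
python3 - <<'E'
from h import *
from cell import sensors
np.set_printoptions(suppress=True,precision=3)
print("pad top",ray("top",269.8,226.9,71))
# scene crop: corners of pad top
c=np.array([[95,160],[185,112],[215,158],[125,207]]).mean(0)/5+[304,160]
print("pad scene",c,ray("scene",*c,71))
o=sensors.get_obs();R0=Ro.from_quat(o['tool_rot']);print(R0.as_matrix())
for s in(1,-1):
    r=turn(lean(35,s),R0);print(s,r,np.linalg.norm(r))
E
```

```text
pad top [607.88  112.867  71.   ]
pad scene [335.   191.85] [609.409 111.05   71.   ]
[[-0.001 -0.314  0.949]
 [ 0.002  0.949  0.314]
 [-1.     0.002 -0.   ]]
1 [ 0.606 -0.303  1.527] 1.6701582121115341
-1 [ 0.298  0.606 -1.507] 1.6514125951093017
```

Call:
step_arm(
  steps=[
    [[42, 67.5, 0], [0.606, -0.303, 1.527], -1],
    [[42, 67.5, 0], [0.606, -0.303, 1.527], -1],
    [[42, 67.5, 0], [0.606, -0.303, 1.527], -1],
    [[42, 67.5, 0], [0.606, -0.303, 1.527], -1],
    [[42, 67.5, 0], [0.606, -0.303, 1.527], -1],
  ],
  squeeze=20,
)

```text
time: 0.6
tcp_pos: [329.1, -379.1, 242.2]
tool_rot: [-0.254, 0.549, 0.426, 0.673]
contact_force: [0.3, -0.8, 0.3]
finger_gap: 12.2
```

```bash
cat > st.py <<'E'
from h import *
from cell import sensors
import sys
np.set_printoptions(suppress=True,precision=3)
def go(tgt,R,ret=False):
    o=sensors.get_obs();R0=Ro.from_quat(o['tool_rot'])
    print("t",o['time'],"tcp",o['tcp_pos'],"F",o['contact_force'],"gap",o['finger_gap'],"\nj",o['joints'])
    print("shift cm",(np.array(tgt)-o['tcp_pos'])/10,"turn",turn(R,R0))
E
python3 -c "
from st import *
go([618,84,200],lean(35))"
```

```text
t 0.6 tcp [ 329.057 -379.142  242.231] F [ 0.313 -0.764  0.256] gap 12.199902732389736 
j [-0.689  0.288 -0.071 -0.256 -1.385  0.204]
shift cm [28.894 46.314 -4.223] turn [ 0.332 -0.164  0.837]
```

Call:
step_arm(
  steps=[
    [[28.9, 46.3, -4.2], [0.332, -0.164, 0.837], -1],
    [[28.9, 46.3, -4.2], [0.332, -0.164, 0.837], -1],
    [[28.9, 46.3, -4.2], [0.332, -0.164, 0.837], -1],
    [[28.9, 46.3, -4.2], [0.332, -0.164, 0.837], -1],
    [[28.9, 46.3, -4.2], [0.332, -0.164, 0.837], -1],
  ],
)

```text
time: 1.1
tcp_pos: [461.1, -167.8, 222.9]
tool_rot: [-0.359, 0.325, 0.678, 0.553]
contact_force: [0.8, -0.9, 0.5]
finger_gap: 0.3
```

```bash
python3 -c "
from st import *
go([618,84,135],lean(35))"
```

```text
t 1.1 tcp [ 461.11  -167.832  222.908] F [ 0.776 -0.903  0.533] gap 0.29425336425259674 
j [-0.321  0.374 -0.    -0.466 -1.529  0.585]
shift cm [15.689 25.183 -8.791] turn [ 0.06  -0.03   0.151]
```

Call:
step_arm(
  steps=[
    [[15.7, 25.2, -8.8], [0.06, -0.03, 0.151], -1],
    [[15.7, 25.2, -8.8], [0.06, -0.03, 0.151], -1],
    [[15.7, 25.2, -8.8], [0.06, -0.03, 0.151], -1],
    [[15.7, 25.2, -8.8], [0.06, -0.03, 0.151], -1],
    [[15.7, 25.2, -8.8], [0.06, -0.03, 0.151], -1],
  ],
)

```text
time: 1.6
tcp_pos: [587.9, 35.7, 151.0]
tool_rot: [-0.375, 0.271, 0.72, 0.517]
contact_force: [0.9, -0.6, -0.2]
finger_gap: -0.3
```

Call:
step_arm(
  steps=[
    [[0.01, 0, 0], [0, 0, 0], -1],
  ],
)

```text
time: 1.7
tcp_pos: [587.9, 39.1, 149.0]
tool_rot: [-0.374, 0.27, 0.723, 0.515]
contact_force: [-0.8, -0.0, 0.1]
finger_gap: 0.1
```

```bash
python3 -c "
from st import *
go([618,84,135],lean(35))
go([607,117,90],lean(35))
from cell import *
p,d=get_image('wrist');cv2.imwrite('pics/w1.png',p[:,:,::-1])
p,d=get_image('scene');cv2.imwrite('pics/s1.png',p[:,:,::-1])"
```

```text
t 1.7 tcp [587.859  39.063 148.956] F [-0.79  -0.05   0.134] gap 0.14689541093153602 
j [ 0.025  0.548  0.112 -0.591 -1.383  0.491]
shift cm [ 3.014  4.494 -1.396] turn [ 0.    -0.005  0.   ]
t 1.7 tcp [587.859  39.063 148.956] F [-0.79  -0.05   0.134] gap 0.14689541093153602 
j [ 0.025  0.548  0.112 -0.591 -1.383  0.491]
shift cm [ 1.914  7.794 -5.896] turn [ 0.    -0.005  0.   ]
```

View pics/w1.png

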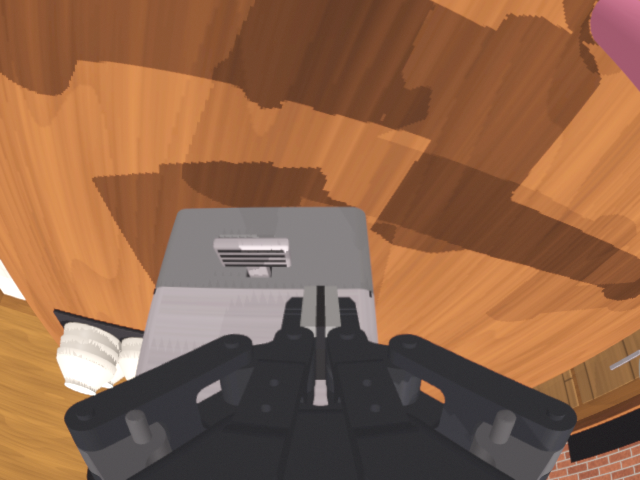

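View pics/s1.png

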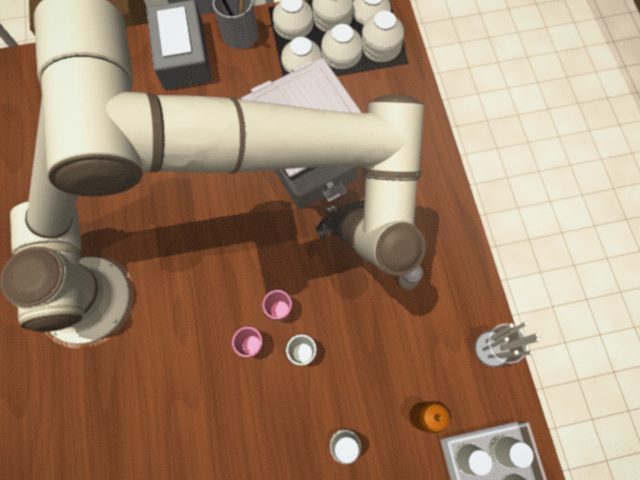

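```bash
python3 - <<'E'
from h import *
from cell import *
for n in("scene","top"):
    p,d=get_image(n);I=camera_info(n);cv2.imwrite(f"pics/{n}2.png",p[:,:,::-1])
    np.savez(f"{n}20.npz",p=p,d=d,K=I["mtx"],T=I["cam_to_world"])
    W,_=cloud(n+"2")
    c=np.array([570.5,225,0])
    L=np.stack([(W-c)@bx,(W-c)@by,W[...,2]],-1)
    m=L[(W[...,2]>260)&(abs(L[...,1])<140)&(abs(L[...,0])<260)]
    print(n,len(m))
    for b in range(-140,140,20):
        s=m[(m[:,1]>=b)&(m[:,1]<b+20)]
        if len(s): print(b, "binx",s[:,0].min().round(),s[:,0].max().round(),"z",s[:,2].min().round(),s[:,2].max().round())
    k=(W[...,2]>120)&(abs(W[...,0]-732)<60)&(abs(W[...,1]+112)<60);print("near shaker z",np.nanmin(W[...,2][k]) if k.any() else None)
E
```

```text
scene 8341
-100 binx -227.0 -213.0 z 499.0 511.0
-80 binx -255.0 -198.0 z 478.0 526.0
-60 binx -260.0 -182.0 z 482.0 532.0
-40 binx -260.0 -171.0 z 492.0 531.0
-20 binx -260.0 -176.0 z 493.0 524.0
0 binx -260.0 -191.0 z 475.0 533.0
20 binx -260.0 -186.0 z 271.0 542.0
40 binx -260.0 -176.0 z 267.0 555.0
60 binx -260.0 -168.0 z 261.0 565.0
80 binx -260.0 -160.0 z 260.0 576.0
100 binx -237.0 -153.0 z 511.0 588.0
120 binx -231.0 -146.0 z 520.0 599.0
near shaker z 407.3850501220702
top 6630
-100 binx -221.0 -195.0 z 489.0 510.0
-80 binx -256.0 -175.0 z 483.0 528.0
-60 binx -260.0 -167.0 z 464.0 533.0
-40 binx -260.0 -166.0 z 474.0 532.0
-20 binx -260.0 -173.0 z 473.0 525.0
0 binx -260.0 -179.0 z 497.0 535.0
20 binx -260.0 -173.0 z 426.0 544.0
40 binx -260.0 -167.0 z 321.0 555.0
60 binx -260.0 -159.0 z 278.0 566.0
80 binx -260.0 -151.0 z 265.0 578.0
100 binx -235.0 -144.0 z 529.0 590.0
120 binx -230.0 -135.0 z 539.0 600.0
near shaker z 407.831828071979
```

View pics/top2.png

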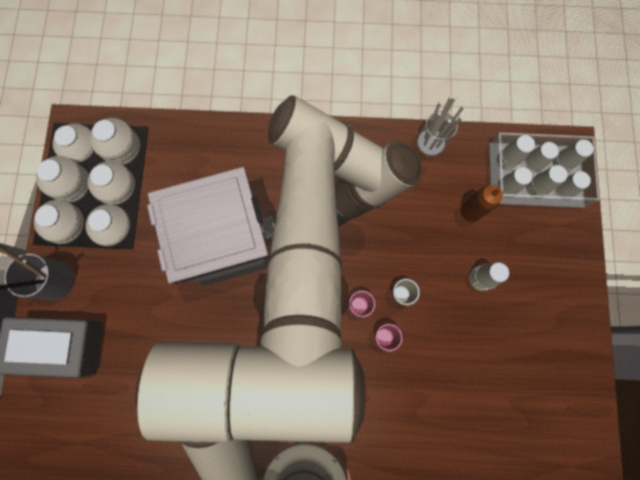

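The wrist view shows the pad at about (252,252), left of the closed fingers, and the lid still shut. The arm's forearm clears the lid arc. Next I move in over the pad.

Call:
step_arm(
  steps=[
    [[1.5, 3, -0.5], [0, -0.005, 0], -1],
    [[3, 4.5, -1.4], [0, -0.005, 0], -1],
    [[3, 4.5, -1.4], [0, -0.005, 0], -1],
    [[2.5, 6, -3.5], [0, -0.005, 0], -1],
    [[1.9, 7.8, -5.0], [0, -0.005, 0], -1],
  ],
)

```text
time: 2.4
tcp_pos: [606.5, 110.6, 101.2]
tool_rot: [-0.377, 0.27, 0.719, 0.518]
contact_force: [0.2, 1.0, 0.1]
finger_gap: 0.4
```

Call:
step_arm(
  steps=[
    [[0, 0, 0], [0, 0, 0], -1],
  ],
)

```text
time: 2.5
tcp_pos: [604.2, 112.4, 99.8]
tool_rot: [-0.375, 0.27, 0.721, 0.517]
contact_force: [-0.4, -1.7, -0.5]
finger_gap: 0.3
```

```bash
python3 -c "
from st import *
go([607,117,86],lean(35))
from cell import *
p,d=get_image('wrist');cv2.imwrite('pics/w2.png',p[:,:,::-1])
p,d=get_image('scene');cv2.imwrite('pics/s3.png',cv2.resize(p[120:260,250:440,::-1],(760,560)))"
```

```text
t 2.5 tcp [604.231 112.444  99.822] F [-0.44  -1.7   -0.536] gap 0.28628366038063535 
j [ 0.132  0.611  0.1   -0.63  -1.262  0.453]
shift cm [ 0.277  0.456 -1.382] turn [ 0.002 -0.001  0.004]
```

View pics/w2.png

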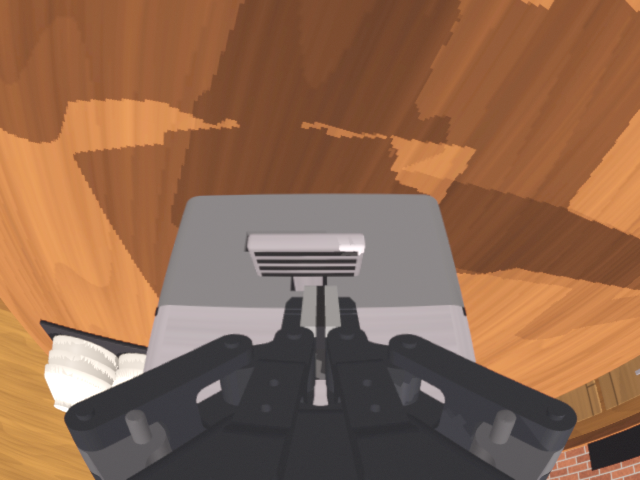

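View pics/s3.png

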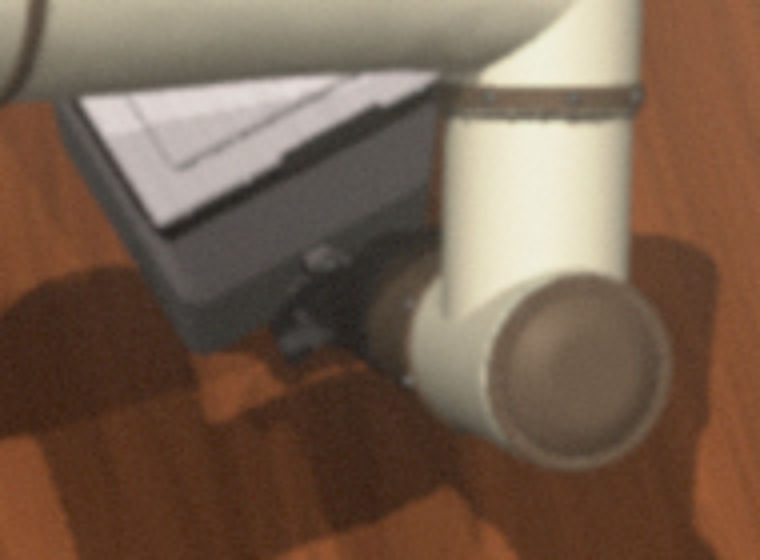

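```bash
cat >> h.py <<'E'
def wray(u,v,z):
    from cell import camera_info
    I=camera_info('wrist');K=I['mtx'];T=I['cam_to_world']
    a=np.array([u-K[0,2],v-K[1,2]]);r=np.linalg.norm(a);th=r/K[0,0]
    dr=T[:3,:3]@np.array([*(np.sin(th)*a/r),np.cos(th)]);return T[:3,3]+dr*(z-T[2,3])/dr[2]
E
python3 - <<'E'
from h import *
np.set_printoptions(suppress=True,precision=1)
c=np.array([570.5,225,0])
for q in [(249,236),(363,236),(250,250),(363,250),(262,276),(358,276),(190,197),(435,197)]:
    z=71 if q[1]>200 else 0
    w=wray(*q,z);print(q,w,"bin",(w-c)@bx,(w-c)@by)
from cell import sensors
t=sensors.get_obs()['tcp_pos'];print((t-c)@bx,(t-c)@by)
E
```

```text
(249, 236) [638.1 110.3  71. ] bin -130.42476879096597 -26.780352112312823
(363, 236) [591.9  94.5  71. ] bin -130.42420395892793 22.009216060222162
(250, 250) [635.9 120.1  71. ] bin -120.46853891337548 -27.86888738275339
(363, 250) [587.9 103.5  71. ] bin -120.56295454215442 22.865160204676524
(262, 276) [626.4 139.3  71. ] bin -99.14942505323954 -25.14939404417163
(358, 276) [581.6 123.8  71. ] bin -99.37186527132394 22.278915367941142
(190, 197) [677.4 171.7   0. ] bin -85.06856600089422 -83.89385187762893
(435, 197) [522.7 119.2   0. ] bin -84.60955233565541 79.48223330246002
-119.64101625379597 2.893887042955224
```

Call:
step_arm(
  steps=[
    [[0.5, 0.7, -0.7], [0, 0, 0], -1],
    [[0.5, 0.7, -1.2], [0, 0, 0], -1],
    [[0.5, 0.7, -1.2], [0, 0, 0], -1],
  ],
)

```text
time: 2.9
tcp_pos: [611.3, 118.6, 89.3]
tool_rot: [-0.377, 0.269, 0.719, 0.518]
contact_force: [-0.5, -0.2, 0.1]
finger_gap: -0.3
```

```bash
python3 -c "
from st import *
go([609,119.5,80],lean(35))"
```

```text
t 2.9 tcp [611.285 118.579  89.261] F [-0.509 -0.166  0.149] gap -0.29259391235459614 
j [ 0.14   0.63   0.109 -0.635 -1.245  0.455]
shift cm [-0.229  0.092 -0.926] turn [0.002 0.003 0.005]
```

Call:
step_arm(
  steps=[
    [[-0.1, 0.1, -0.3], [0, 0, 0], -1],
    [[-0.1, 0.1, -0.6], [0, 0, 0], -1],
    [[-0.1, 0.1, -1.0], [0, 0, 0], -1],
    [[-0.1, 0.1, -1.0], [0, 0, 0], -1],
  ],
)

```text
time: 3.3
tcp_pos: [611.5, 119.7, 81.7]
tool_rot: [-0.378, 0.268, 0.719, 0.518]
contact_force: [0.2, -1.6, 6.8]
finger_gap: -0.5
```

```bash
python3 -c "
from st import *
go([609,119.5,60],lean(35))"
```

```text
t 3.3 tcp [611.453 119.697  81.704] F [ 0.154 -1.607  6.779] gap -0.5133108734235406 
j [ 0.141  0.638  0.103 -0.638 -1.231  0.466]
shift cm [-0.245 -0.02  -2.17 ] turn [0.002 0.007 0.004]
```

Call:
step_arm(
  steps=[
    [[0, 0, -0.5], [0, 0, 0], -1],
    [[0, 0, -1.0], [0, 0, 0], -1],
    [[0, 0, -1.5], [0, 0, 0], -1],
    [[0, 0, -2.0], [0, 0, 0], -1],
    [[0, 0, -2.4], [0, 0, 0], -1],
  ],
)

```text
time: 3.8
tcp_pos: [612.5, 118.8, 58.2]
tool_rot: [-0.379, 0.268, 0.718, 0.518]
contact_force: [0.7, -2.8, 6.8]
finger_gap: 0.2
```

Call:
step_arm(
  steps=[
    [[0, 0, -0.2], [0, 0, 0], -1],
    [[0, 0, -0.4], [0, 0, 0], -1],
  ],
)

```text
time: 4.0
tcp_pos: [611.9, 118.9, 53.3]
tool_rot: [-0.379, 0.268, 0.718, 0.518]
contact_force: [1.1, -3.0, 6.6]
finger_gap: 0.3
```

Call:
step_arm(
  steps=[
    [[0, 0, -0.2], [0, 0, 0], -1],
    [[0, 0, -0.4], [0, 0, 0], -1],
  ],
)

```text
time: 4.2
tcp_pos: [611.3, 119.3, 48.8]
tool_rot: [-0.378, 0.269, 0.719, 0.518]
contact_force: [1.0, -2.8, 4.9]
finger_gap: 0.1
```

```bash
python3 -c "
from st import *
go([609,119.5,50],lean(35))
from cell import *
p,d=get_image('wrist');cv2.imwrite('pics/w3.png',p[:,:,::-1])
p,d=get_image('scene');cv2.imwrite('pics/s4.png',p[:,:,::-1])"
```

```text
t 4.2 tcp [611.337 119.252  48.791] F [ 1.01  -2.804  4.888] gap 0.10691630746636774 
j [ 0.139  0.679  0.087 -0.65  -1.186  0.503]
shift cm [-0.234  0.025  0.121] turn [0.003 0.007 0.005]
```

View pics/w3.png

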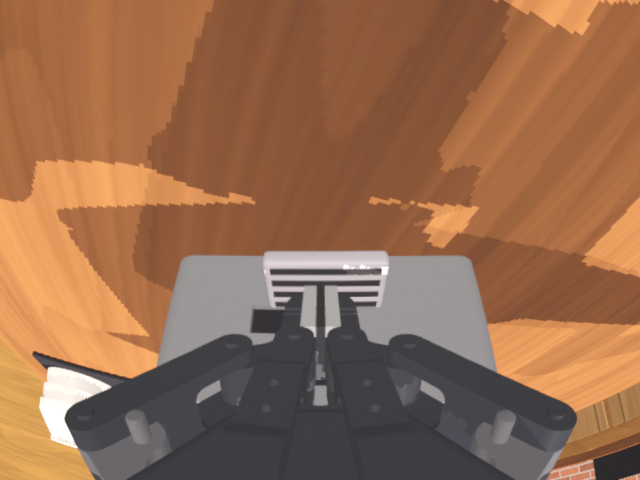

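View pics/s4.png

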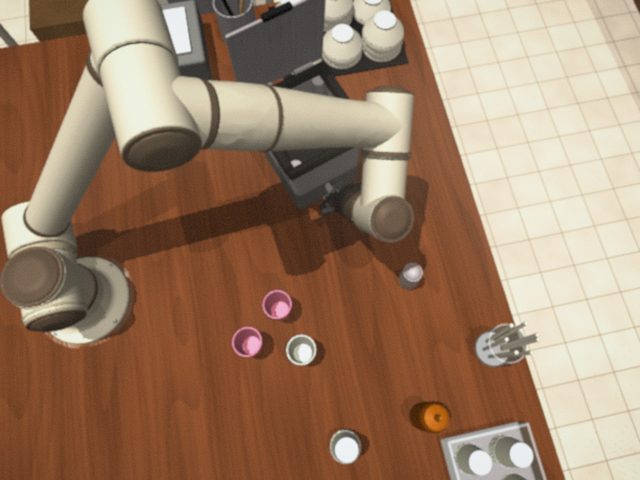

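The lid stands open, and the fingers sit centred on the pad with the slot's side branch dark at (267,320). I'll press on to the stop.

Call:
step_arm(
  steps=[
    [[0, 0, -0.2], [0, 0, 0], -1],
    [[0, 0, -0.3], [0, 0, 0], -1],
  ],
)

```text
time: 4.5
tcp_pos: [611.3, 119.5, 46.5]
tool_rot: [-0.378, 0.268, 0.719, 0.518]
contact_force: [0.7, -2.5, 9.5]
finger_gap: 0.4
```

Call:
step_arm(
  steps=[
    [[0, 0, -0.15], [0, 0, 0], -1],
    [[0, 0, -0.2], [0, 0, 0], -1],
    [[0.5, 0.2, -0.2], [0, 0, 0], -1],
    [[1.0, 0.4, -0.2], [0, 0, 0], -1],
    [[1.5, 0.65, -0.2], [0, 0, 0], -1],
  ],
)

```text
time: 5.0
tcp_pos: [626.9, 126.5, 45.9]
tool_rot: [-0.378, 0.267, 0.719, 0.518]
contact_force: [1.1, -3.8, 11.6]
finger_gap: 0.0
```

Call:
step_arm(
  steps=[
    [[0.5, 0.25, 0], [0, 0, 0], -1],
    [[1.0, 0.55, 0], [0, 0, 0], -1],
    [[1.5, 0.8, 0], [0, 0, 0], -1],
    [[1.5, 0.8, 0], [0, 0, 0], -1],
  ],
)

```text
time: 5.4
tcp_pos: [640.2, 134.6, 45.7]
tool_rot: [-0.377, 0.268, 0.72, 0.517]
contact_force: [-1.9, -3.5, 13.0]
finger_gap: -0.0
```

```bash
python3 -c "
from st import *
go([609,119.5,50],lean(35))
from cell import *
p,d=get_image('wrist');cv2.imwrite('pics/w4.png',p[:,:,::-1])"
```

```text
t 5.4 tcp [640.246 134.597  45.716] F [-1.92  -3.516 13.023] gap -0.024047118535030304 
j [ 0.155  0.721  0.166 -0.646 -1.212  0.469]
shift cm [-3.125 -1.51   0.428] turn [0.001 0.004 0.002]
```

View pics/w4.png

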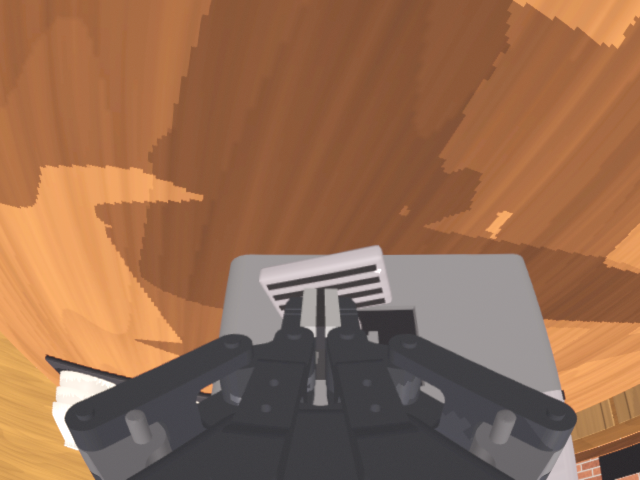

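The pad has swung over to the side, rotated about 15°. I'll let it up slowly.

Call:
step_arm(
  steps=[
    [[0, 0, 0.2], [0, 0, 0], -1],
    [[0, 0, 0.4], [0, 0, 0], -1],
    [[0, 0, 0.6], [0, 0, 0], -1],
    [[0, 0, 0.8], [0, 0, 0], -1],
    [[0, 0, 1.0], [0, 0, 0], -1],
  ],
)

```text
time: 5.95
tcp_pos: [640.0, 134.1, 52.9]
tool_rot: [-0.377, 0.269, 0.719, 0.517]
contact_force: [-0.2, -3.9, 3.5]
finger_gap: -0.2
```

Call:
step_arm(
  steps=[
    [[0, 0, 0.2], [0, 0, 0], -1],
    [[0, 0, 0.4], [0, 0, 0], -1],
    [[0, 0, 0.6], [0, 0, 0], -1],
  ],
)

```text
time: 6.25
tcp_pos: [639.9, 135.3, 58.5]
tool_rot: [-0.376, 0.269, 0.72, 0.518]
contact_force: [0.1, 0.4, 0.4]
finger_gap: 0.1
```

```bash
python3 -c "
from st import *
go([609,119.5,50],lean(35))
from cell import *
p,d=get_image('wrist');cv2.imwrite('pics/w5.png',p[:,:,::-1])"
```

```text
t 6.25 tcp [639.946 135.278  58.479] F [0.142 0.351 0.402] gap 0.05649124295530656 
j [ 0.156  0.705  0.17  -0.643 -1.227  0.452]
shift cm [-3.095 -1.578 -0.848] turn [0.001 0.003 0.005]
```

View pics/w5.png

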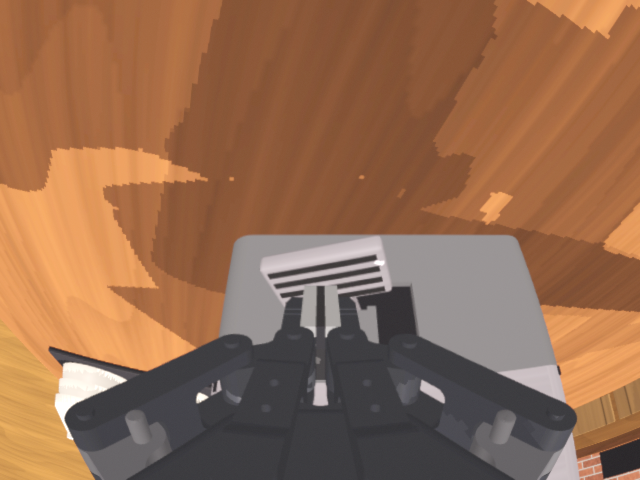

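Lifting off left no force and the pad stayed put, so it is hooked. I'll retreat, then go to the cup.

Call:
step_arm(
  steps=[
    [[0.7, -2, 2.5], [0, 0, 0], -1],
    [[1.5, -5, 6.5], [0, 0, 0], -1],
    [[1.5, -9, 11], [0, 0, 0], 0],
    [[-1, -13, 13], [0, 0, 0], 1],
    [[-4, -17, 13], [0, 0, 0], 1],
  ],
)

```text
time: 6.8
tcp_pos: [607.3, -28.7, 191.2]
tool_rot: [-0.38, 0.267, 0.718, 0.518]
contact_force: [0.8, -0.6, -0.1]
finger_gap: 43.3
```

```bash
python3 -c "
from st import *
go([463.5,-222.3,160],lean(0))
from cell import *
p,d=get_image('top');cv2.imwrite('pics/t6.png',p[:,:,::-1])"
```

```text
t 6.8 tcp [607.267 -28.709 191.183] F [ 0.774 -0.626 -0.098] gap 43.29104402681008 
j [-0.073  0.552  0.227 -0.556 -1.51   0.513]
shift cm [-14.377 -19.359  -3.118] turn [-0.576 -0.186  0.   ]
```

View pics/t6.png

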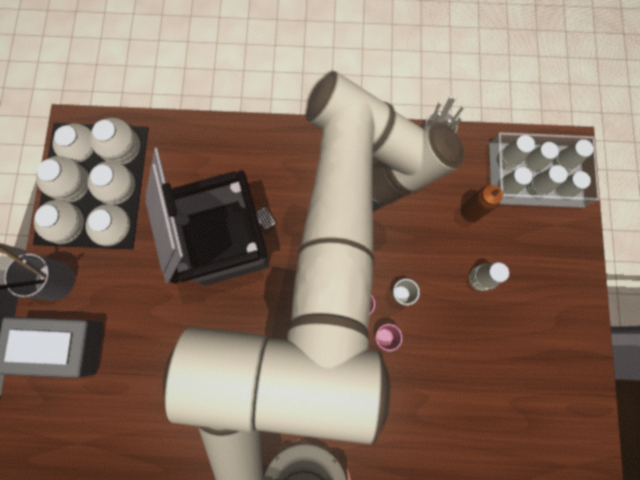

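The lid stays open by itself and the lever pad at (265,217) is hooked to the side.

Call:
step_arm(
  steps=[
    [[-3.6, -4.9, -0.8], [-0.144, -0.047, 0], 1],
    [[-7.2, -9.7, -1.5], [-0.288, -0.093, 0], 1],
    [[-10.8, -14.5, -2.2], [-0.432, -0.14, 0], 1],
    [[-14.4, -19.4, -3.1], [-0.576, -0.186, 0], 1],
    [[-14.4, -19.4, -3.1], [-0.576, -0.186, 0], 1],
  ],
)

```text
time: 7.35
tcp_pos: [456.1, -220.2, 155.3]
tool_rot: [-0.572, 0.413, 0.578, 0.409]
contact_force: [0.2, 0.0, -0.8]
finger_gap: 85.6
```

Call:
step_arm(
  steps=[
    [[0, 0, 0], [0, 0, 0], 1],
    [[0, 0, 0], [0, 0, 0], 1],
  ],
)

```text
time: 7.55
tcp_pos: [461.4, -222.1, 157.1]
tool_rot: [-0.572, 0.414, 0.576, 0.412]
contact_force: [0.8, 0.4, 0.9]
finger_gap: 85.4
```

```bash
python3 -c "
from st import *
go([463.5,-222.3,100],lean(0))
from cell import *
p,d=get_image('wrist');cv2.imwrite('pics/w7.png',p[:,:,::-1])
np.set_printoptions(suppress=True,precision=1)"
```

```text
t 7.55 tcp [ 461.365 -222.079  157.15 ] F [0.769 0.417 0.878] gap 85.39655881202903 
j [-0.132  0.279 -0.384 -0.001 -0.913  0.456]
shift cm [ 0.213 -0.022 -5.715] turn [-0.001 -0.005  0.006]
```

View pics/w7.png

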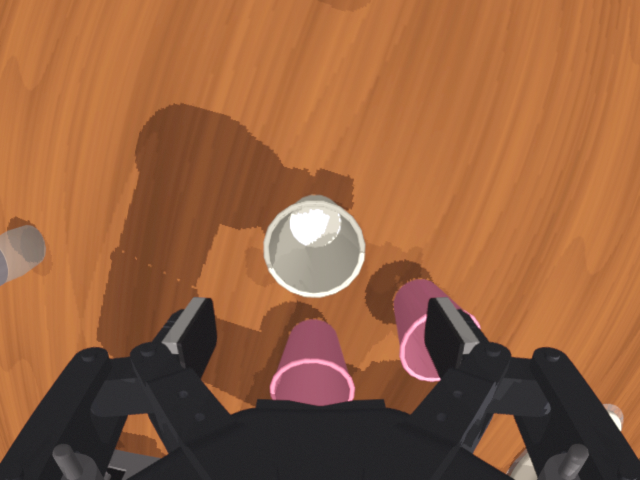

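```bash
python3 -c "
from h import *
print(wray(315,249,75), wray(265,249,75),wray(365,249,75),'pk2',wray(440,346,75))"
```

```text
[ 464.44421921 -221.70302758   75.        ] [ 493.49001083 -211.88484583   75.        ] [ 435.45713771 -231.41424108   75.        ] pk2 [ 357.58332957 -180.75885017   75.        ]
```

Call:
step_arm(
  steps=[
    [[0.2, 0, -3], [0, 0, 0], 1],
    [[0.2, 0, -6], [0, 0, 0], 1],
    [[0.2, 0, -9], [0, 0, 0], 1],
    [[0.2, 0, -11], [0, 0, 0], 1],
    [[0.2, 0, -12.1], [0, 0, 0], 1],
  ],
)

```text
time: 8.1
tcp_pos: [464.2, -221.3, 34.3]
tool_rot: [-0.572, 0.413, 0.577, 0.411]
contact_force: [-0.6, 0.2, 0.5]
finger_gap: 85.7
```

Call:
step_arm(
  steps=[
    [[0, 0, 0], [0, 0, 0], 1],
    [[0, 0, 0], [0, 0, 0], 0.4],
    [[0, 0, 0], [0, 0, 0], 0.2],
    [[0, 0, 0], [0, 0, 0], -0.1],
    [[0, 0, 0], [0, 0, 0], -1],
  ],
  squeeze=20,
)

```text
time: 8.6
tcp_pos: [465.0, -222.3, 37.9]
tool_rot: [-0.574, 0.413, 0.575, 0.412]
contact_force: [-0.7, 1.1, 5.8]
finger_gap: 57.5
```

Call:
step_arm(
  steps=[
    [[0, 0, 0], [0, 0, 0], -1],
    [[0, 0, 0], [0, 0, 0], -1],
    [[0, 0, 0], [0, 0, 0], -1],
  ],
)

```text
time: 8.9
tcp_pos: [465.0, -222.3, 37.9]
tool_rot: [-0.574, 0.413, 0.575, 0.412]
contact_force: [-1.0, 1.2, 6.6]
finger_gap: 56.9
```

Call:
step_arm(
  steps=[
    [[0, 0, 0.5], [0, 0, 0], -1],
    [[0, 0, 1.5], [0, 0, 0], -1],
    [[0, 0, 3], [0, 0, 0], -1],
    [[0, 0, 5], [0, 0, 0], -1],
    [[0, 0, 8], [0, 0, 0], -1],
  ],
)

```text
time: 9.4
tcp_pos: [462.5, -221.9, 116.5]
tool_rot: [-0.572, 0.414, 0.577, 0.412]
contact_force: [0.8, -0.5, -0.6]
finger_gap: 57.1
```

```bash
python3 -c "
from st import *
go([463.5,-222.3,330],lean(0))
from cell import *
p,d=get_image('wrist');cv2.imwrite('pics/w8.png',p[:,:,::-1])"
```

```text
t 9.4 tcp [ 462.528 -221.924  116.511] F [ 0.762 -0.451 -0.576] gap 57.13128165887135 
j [-0.131  0.333 -0.429 -0.001 -0.817  0.456]
shift cm [ 0.097 -0.038 21.349] turn [-0.002 -0.008  0.006]
```

View pics/w8.png

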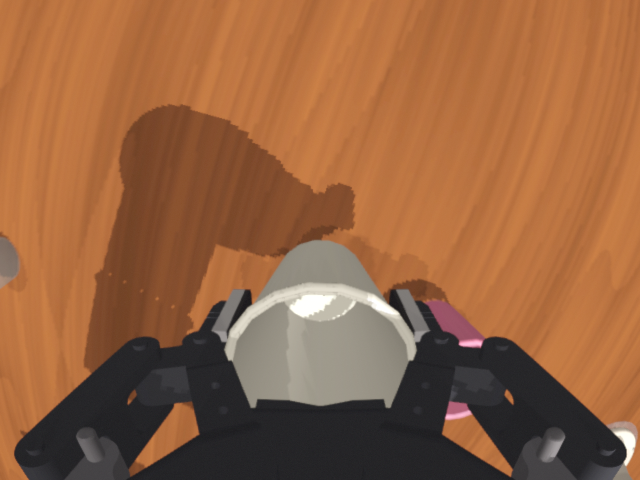

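```bash
python3 -c "
from st import *
go([585,60,330],lean(25))"
```

```text
t 9.45 tcp [ 466.268 -223.043  122.415] F [ 0.815 -0.304  3.06 ] gap 57.0485947511015 
j [-0.131  0.326 -0.422  0.002 -0.819  0.456]
shift cm [11.873 28.304 20.758] turn [0.415 0.144 0.004]
```

Call:
step_arm(
  steps=[
    [[0, 1, 4], [0, 0, 0], -1],
    [[1, 3, 8.5], [0, 0, 0], -1],
    [[3, 6, 12.5], [0, 0, 0], -1],
    [[5.5, 9, 16], [0.08, 0.03, 0], -1],
    [[7, 13, 18.5], [0.16, 0.055, 0], -1],
  ],
)

```text
time: 9.95
tcp_pos: [532.7, -95.5, 301.9]
tool_rot: [-0.522, 0.376, 0.622, 0.446]
contact_force: [1.3, -0.5, -1.2]
finger_gap: 57.4
```

```bash
python3 -c "
from st import *
go([585,60,335],lean(25))"
```

```text
t 9.95 tcp [532.706 -95.52  301.866] F [ 1.328 -0.544 -1.23 ] gap 57.43819674228042 
j [ 0.028  0.251  0.018 -0.167 -1.393  0.332]
shift cm [ 5.229 15.552  3.313] turn [0.25  0.083 0.003]
```

Call:
step_arm(
  steps=[
    [[1.3, 4, 1], [0.08, 0.026, 0], -1],
    [[2.6, 8, 2], [0.16, 0.053, 0], -1],
    [[4, 12, 3], [0.25, 0.083, 0], -1],
    [[5.2, 15.5, 3.3], [0.25, 0.083, 0], -1],
    [[5.2, 15.5, 3.3], [0.25, 0.083, 0], -1],
  ],
)

```text
time: 10.45
tcp_pos: [584.7, 61.5, 331.6]
tool_rot: [-0.437, 0.313, 0.687, 0.49]
contact_force: [-0.8, 0.4, -0.3]
finger_gap: 57.0
```

```bash
python3 -c "
from st import *
go([586,186,330],lean(25))
from cell import *
p,d=get_image('scene');cv2.imwrite('pics/s9.png',p[:,:,::-1])"
```

```text
t 10.45 tcp [584.747  61.484 331.557] F [-0.818  0.364 -0.278] gap 57.027693785748326 
j [ 0.15   0.352  0.272 -0.428 -1.577  0.196]
shift cm [ 0.125 12.452 -0.156] turn [ 0.001 -0.002 -0.   ]
```

View pics/s9.png

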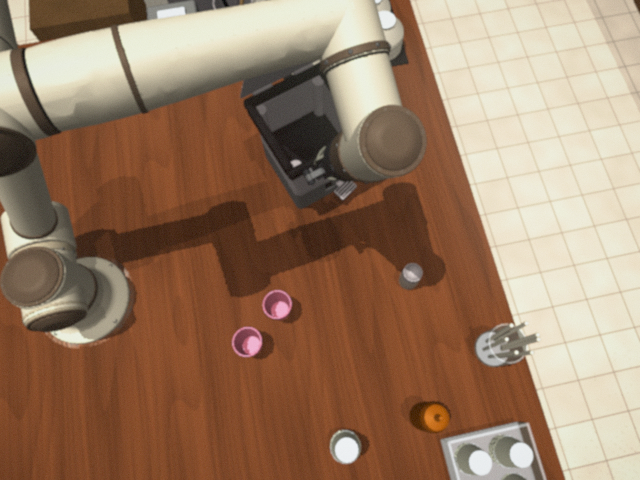

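Call:
step_arm(
  steps=[
    [[0, 3, 0], [0, 0, 0], -1],
    [[0, 6, 0], [0, 0, 0], -1],
    [[0, 9, 0], [0, 0, 0], -1],
    [[0, 11.5, 0], [0, 0, 0], -1],
    [[0.1, 12.5, 0], [0, 0, 0], -1],
  ],
)

```text
time: 11.0
tcp_pos: [584.1, 184.3, 331.6]
tool_rot: [-0.436, 0.314, 0.686, 0.49]
contact_force: [-0.1, -0.5, 0.2]
finger_gap: 57.2
```

```bash
python3 -c "
from st import *
go([586,186,235],lean(25))
from cell import *
p,d=get_image('wrist');cv2.imwrite('pics/w10.png',p[:,:,::-1])"
```

```text
t 11.0 tcp [584.092 184.319 331.6  ] F [-0.092 -0.498  0.166] gap 57.22909101264304 
j [ 0.345  0.353  0.278 -0.436 -1.499  0.015]
shift cm [ 0.191  0.168 -9.66 ] turn [ 0.003 -0.003  0.002]
```

View pics/w10.png

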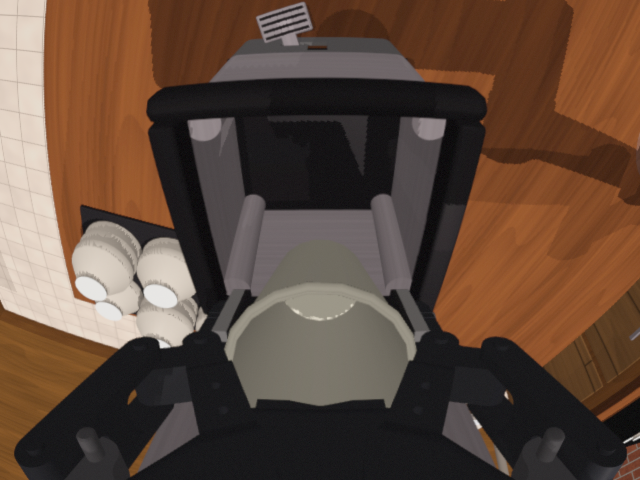

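```bash
python3 -c "
from h import *
from cell import *
c=np.array([571.6,228.5,0])
for w in (camera_info('wrist')['cam_to_world'][:3,3],sensors.get_obs()['tcp_pos']): print((w-c)@bx,(w-c)@by,w[2])"
```

```text
-164.60285330050442 2.7203334244595316 422.0052525259907
-45.40010975857704 2.0377638157447495 331.47734225783614
```

Call:
step_arm(
  steps=[
    [[0.2, 0.1, -2.5], [0, 0, 0], -1],
    [[0.2, 0.1, -5], [0, 0, 0], -1],
    [[0.2, 0.1, -7.5], [0, 0, 0], -1],
    [[0.2, 0.1, -9.5], [0, 0, 0], -1],
    [[0.2, 0.1, -9.5], [0, 0, 0], -1],
  ],
)

```text
time: 11.55
tcp_pos: [585.3, 182.6, 233.1]
tool_rot: [-0.434, 0.318, 0.687, 0.489]
contact_force: [0.0, -1.0, -0.4]
finger_gap: 56.9
```

Call:
step_arm(
  steps=[
    [[0, 0, 0], [0, 0, 0], 1],
    [[0, 0, 0], [0, 0, 0], 1],
    [[0, 0, 0], [0, 0, 0], 1],
    [[0, 0, 0], [0, 0, 0], 1],
    [[0, 0, 0], [0, 0, 0], 1],
  ],
)

```text
time: 12.05
tcp_pos: [587.0, 184.5, 237.0]
tool_rot: [-0.436, 0.314, 0.686, 0.491]
contact_force: [0.8, 0.4, -0.3]
finger_gap: 85.4
```

```bash
python3 -c "
from st import *
go([586,186,330],lean(25))
from cell import *
p,d=get_image('wrist');cv2.imwrite('pics/w11.png',p[:,:,::-1])"
```

```text
t 12.05 tcp [587.042 184.487 236.972] F [ 0.75   0.394 -0.302] gap 85.40493323603039 
j [ 0.342  0.413  0.139 -0.45  -1.319  0.103]
shift cm [-0.104  0.151  9.303] turn [ 0.002 -0.002  0.003]
```

View pics/w11.png

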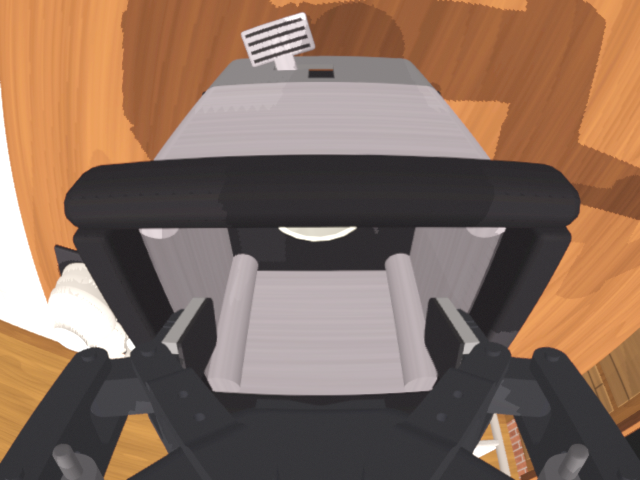

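The cup is down in the bin, its rim showing at (317,232). I'll retreat upward and out.

Call:
step_arm(
  steps=[
    [[0.2, -0.6, 3], [0, 0, 0], 1],
    [[0.3, -1.2, 7], [0, 0, 0], 1],
    [[0.5, -3, 9.5], [0, 0, 0], 0],
    [[0.8, -7, 9.5], [0, 0, 0], -1],
    [[1.2, -11, 9.5], [0, 0, 0], -1],
  ],
)

```text
time: 12.6
tcp_pos: [599.0, 74.1, 333.1]
tool_rot: [-0.437, 0.313, 0.686, 0.49]
contact_force: [0.9, -1.0, -0.3]
finger_gap: 44.0
```

```bash
python3 -c "
from st import *
go([650,75,200],lean(35))
from cell import *
p,d=get_image('wrist');cv2.imwrite('pics/w12.png',p[:,:,::-1])"
```

```text
t 12.6 tcp [598.977  74.057 333.06 ] F [ 0.854 -1.001 -0.301] gap 43.95636747447304 
j [ 0.167  0.373  0.309 -0.428 -1.581  0.174]
shift cm [  5.102   0.094 -13.306] turn [0.167 0.056 0.001]
```

View pics/w12.png

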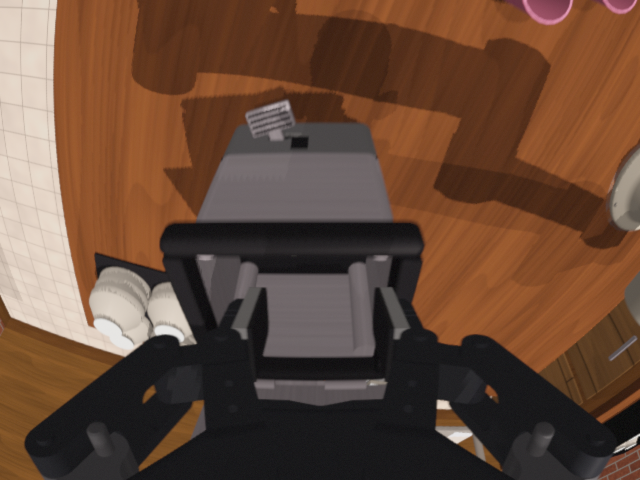

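Call:
step_arm(
  steps=[
    [[2, -1, -3], [0.08, 0.03, 0], -1],
    [[4, -1.5, -7], [0.167, 0.056, 0], -1],
    [[5.1, -1, -11], [0.167, 0.056, 0], -1],
    [[5.2, 0, -15], [0.167, 0.056, 0], -1],
    [[5.2, 1, -19], [0.167, 0.056, 0], -1],
  ],
)

```text
time: 13.15
tcp_pos: [651.3, 84.2, 139.1]
tool_rot: [-0.374, 0.271, 0.721, 0.516]
contact_force: [0.8, 0.6, -0.0]
finger_gap: 0.2
```

Call:
step_arm(
  steps=[
    [[0, 0, 0], [0, 0, 0], -1],
    [[0, 0, 0], [0, 0, 0], -1],
  ],
)

```text
time: 13.35
tcp_pos: [651.1, 84.3, 141.5]
tool_rot: [-0.375, 0.27, 0.722, 0.515]
contact_force: [0.3, 0.6, 1.4]
finger_gap: -0.2
```

```bash
python3 -c "
from st import *
go([640,135,62],lean(35))
from cell import *
p,d=get_image('wrist');cv2.imwrite('pics/w13.png',p[:,:,::-1])"
```

```text
t 13.35 tcp [651.132  84.254 141.515] F [0.33  0.647 1.408] gap -0.24079307009010886 
j [ 0.087  0.638  0.264 -0.599 -1.401  0.406]
shift cm [-1.113  5.075 -7.951] turn [ 0.002 -0.004  0.002]
```

View pics/w13.png

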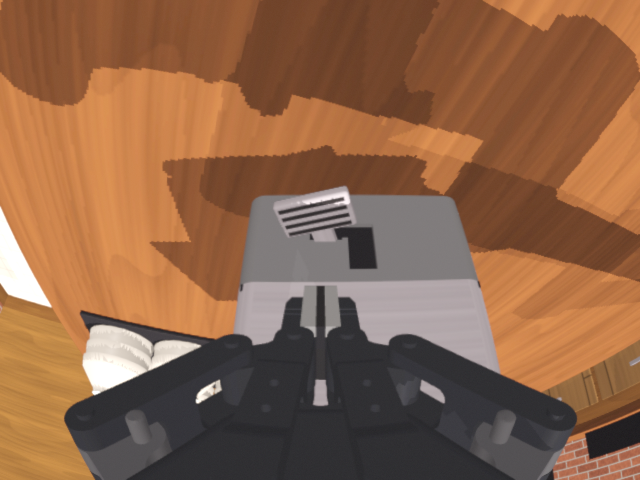

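Call:
step_arm(
  steps=[
    [[-0.3, 1.5, -2.4], [0, 0, 0], -1],
    [[-0.6, 3, -4.8], [0, 0, 0], -1],
    [[-1.0, 4.5, -7], [0, 0, 0], -1],
    [[-1.1, 5.1, -8], [0, 0, 0], -1],
    [[-1.1, 5.1, -8], [0, 0, 0], -1],
  ],
)

```text
time: 13.9
tcp_pos: [640.3, 135.8, 62.3]
tool_rot: [-0.375, 0.27, 0.722, 0.516]
contact_force: [-0.2, 0.2, -0.0]
finger_gap: -0.3
```

Call:
step_arm(
  steps=[
    [[0, 0, -0.4], [0, 0, 0], -1],
    [[0, 0, -0.8], [0, 0, 0], -1],
    [[0, 0, -1.1], [0, 0, 0], -1],
    [[0, 0, -1.3], [0, 0, 0], -1],
  ],
)

```text
time: 14.3
tcp_pos: [640.8, 134.7, 50.3]
tool_rot: [-0.375, 0.269, 0.721, 0.517]
contact_force: [-1.5, -0.6, 4.1]
finger_gap: -0.2
```

Call:
step_arm(
  steps=[
    [[0, 0, -0.2], [0, 0, 0], -1],
    [[0, 0, -0.4], [0, 0, 0], -1],
    [[0, 0, -0.5], [0, 0, 0], -1],
  ],
)

```text
time: 14.6
tcp_pos: [640.9, 135.4, 46.3]
tool_rot: [-0.375, 0.268, 0.722, 0.516]
contact_force: [-2.4, -0.6, 13.8]
finger_gap: 0.2
```

Call:
step_arm(
  steps=[
    [[0, 0, -0.1], [0, 0, 0], -1],
    [[-0.5, -0.27, -0.1], [0, 0, 0], -1],
    [[-1.0, -0.54, -0.1], [0, 0, 0], -1],
    [[-1.5, -0.8, -0.1], [0, 0, 0], -1],
    [[-2.0, -1.02, -0.1], [0, 0, 0], -1],
  ],
)

```text
time: 15.1
tcp_pos: [622.8, 124.7, 46.1]
tool_rot: [-0.377, 0.268, 0.72, 0.517]
contact_force: [1.2, -1.0, 11.7]
finger_gap: -0.1
```

Call:
step_arm(
  steps=[
    [[-0.5, -0.23, 0], [0, 0, 0], -1],
    [[-1.0, -0.45, 0], [0, 0, 0], -1],
    [[-1.2, -0.5, 0], [0, 0, 0], -1],
    [[-1.2, -0.5, 0], [0, 0, 0], -1],
  ],
)

```text
time: 15.5
tcp_pos: [611.6, 119.9, 46.2]
tool_rot: [-0.378, 0.267, 0.72, 0.518]
contact_force: [2.5, -0.5, 11.4]
finger_gap: 0.1
```

```bash
python3 -c "
from st import *
go([609,119.5,50],lean(35))
from cell import *
p,d=get_image('wrist');cv2.imwrite('pics/w14.png',p[:,:,::-1])"
```

```text
t 15.5 tcp [611.572 119.871  46.196] F [ 2.543 -0.537 11.432] gap 0.06041827616124123 
j [ 0.138  0.684  0.088 -0.653 -1.185  0.508]
shift cm [-0.257 -0.037  0.38 ] turn [-0.     0.007  0.004]
```

View pics/w14.png

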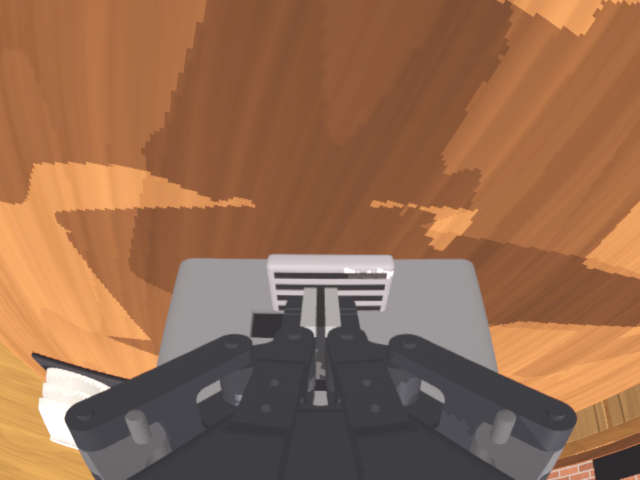

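The pad is straight ahead again, square in the picture and centred at (330,285). I'll ease it up at 20 mm/s.

Call:
step_arm(
  steps=[
    [[0, 0, 0.15], [0, 0, 0], -1],
    [[0, 0, 0.3], [0, 0, 0], -1],
    [[0, 0, 0.5], [0, 0, 0], -1],
    [[0, 0, 0.7], [0, 0, 0], -1],
    [[0, 0, 0.9], [0, 0, 0], -1],
  ],
)

```text
time: 16.05
tcp_pos: [609.2, 119.8, 52.0]
tool_rot: [-0.376, 0.27, 0.721, 0.517]
contact_force: [3.7, -1.5, 2.8]
finger_gap: -0.1
```

Call:
step_arm(
  steps=[
    [[0, 0, 0.2], [0, 0, 0], -1],
    [[0, 0, 0.4], [0, 0, 0], -1],
    [[0, 0, 0.6], [0, 0, 0], -1],
    [[0, 0, 0.8], [0, 0, 0], -1],
    [[0, 0, 1.0], [0, 0, 0], -1],
  ],
)

```text
time: 16.55
tcp_pos: [608.6, 119.7, 62.0]
tool_rot: [-0.375, 0.27, 0.721, 0.516]
contact_force: [3.0, -3.8, 6.0]
finger_gap: 0.3
```

Call:
step_arm(
  steps=[
    [[0, 0, 0.2], [0, 0, 0], -1],
    [[0, 0, 0.4], [0, 0, 0], -1],
    [[0, 0, 0.6], [0, 0, 0], -1],
    [[0, 0, 0.8], [0, 0, 0], -1],
    [[0, 0, 1.0], [0, 0, 0], -1],
  ],
)

```text
time: 17.05
tcp_pos: [608.6, 120.0, 72.7]
tool_rot: [-0.375, 0.269, 0.721, 0.516]
contact_force: [3.2, -3.3, 7.8]
finger_gap: 0.3
```

Call:
step_arm(
  steps=[
    [[0, 0, 0.15], [0, 0, 0], -1],
    [[0, 0, 0.3], [0, 0, 0], -1],
    [[0, 0, 0.45], [0, 0, 0], -1],
    [[0, 0, 0.6], [0, 0, 0], -1],
    [[0, 0, 0.75], [0, 0, 0], -1],
  ],
)

```text
time: 17.55
tcp_pos: [608.3, 120.8, 80.4]
tool_rot: [-0.375, 0.269, 0.722, 0.516]
contact_force: [2.6, -0.8, 7.8]
finger_gap: 0.5
```

Call:
step_arm(
  steps=[
    [[0, 0, 0.15], [0, 0, 0], -1],
    [[0, 0, 0.3], [0, 0, 0], -1],
    [[0, 0, 0.45], [0, 0, 0], -1],
    [[0, 0, 0.6], [0, 0, 0], -1],
    [[0, 0, 0.75], [0, 0, 0], -1],
  ],
)

```text
time: 18.05
tcp_pos: [606.0, 120.5, 85.1]
tool_rot: [-0.373, 0.271, 0.723, 0.515]
contact_force: [-0.7, -1.0, -0.6]
finger_gap: -0.3
```

Call:
step_arm(
  steps=[
    [[0, 0, 0.15], [0, 0, 0], -1],
    [[0, 0, 0.3], [0, 0, 0], -1],
    [[0, 0, 0.45], [0, 0, 0], -1],
    [[0, 0, 0.6], [0, 0, 0], -1],
    [[0, 0, 0.75], [0, 0, 0], -1],
  ],
)

```text
time: 18.55
tcp_pos: [607.8, 120.2, 93.9]
tool_rot: [-0.374, 0.27, 0.722, 0.516]
contact_force: [0.6, -0.1, 1.0]
finger_gap: -0.0
```

```bash
python3 -c "
from st import *
go([609,119.5,50],lean(35))
from cell import *
p,d=get_image('wrist');cv2.imwrite('pics/w15.png',p[:,:,::-1])"
```

```text
t 18.55 tcp [607.838 120.19   93.902] F [ 0.642 -0.147  0.97 ] gap -0.0033478652698005424 
j [ 0.142  0.623  0.107 -0.634 -1.256  0.449]
shift cm [ 0.116 -0.069 -4.39 ] turn [ 0.001 -0.003  0.002]
```

View pics/w15.png

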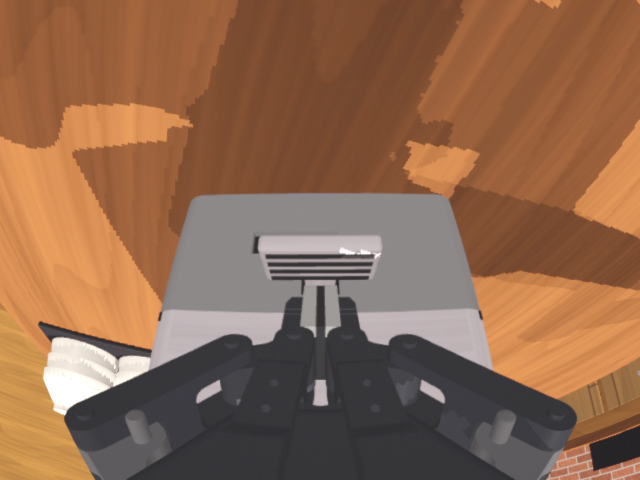

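The lever is back up and straight, and the tip is clear of it. I'll retreat and check the lid.

Call:
step_arm(
  steps=[
    [[0.5, -2, 2.5], [0, 0, 0], -1],
    [[1, -5, 6.5], [0, 0, 0], -1],
    [[1, -9, 10], [0, 0, 0], -1],
    [[0, -13, 13], [0, 0, 0], -1],
    [[-1, -18, 14], [0, 0, 0], -1],
  ],
)

```text
time: 19.1
tcp_pos: [599.9, -55.2, 236.6]
tool_rot: [-0.378, 0.268, 0.721, 0.516]
contact_force: [1.1, -0.6, 0.6]
finger_gap: 0.1
```

Call:
step_arm(
  steps=[
    [[-2, -4, 2], [0, 0, 0], -1],
    [[-4, -8, 3], [0, 0, 0], -1],
    [[-6, -12, 3], [0, 0, 0], -1],
    [[-6, -12, 3], [0, 0, 0], -1],
    [[-6, -12, 3], [0, 0, 0], -1],
  ],
)

```text
time: 19.6
tcp_pos: [538.7, -174.9, 262.5]
tool_rot: [-0.374, 0.27, 0.721, 0.517]
contact_force: [0.3, 0.1, -0.3]
finger_gap: -0.4
```

```bash
python3 - <<'E'
from h import *
from cell import *
np.set_printoptions(suppress=True,precision=1)
for n in("scene","top"):
    p,d=get_image(n);I=camera_info(n);cv2.imwrite(f"pics/{n}F.png",p[:,:,::-1])
    np.savez(f"{n}F0.npz",p=p,d=d,K=I["mtx"],T=I["cam_to_world"])
    W,_=cloud(n+"F");W0,_=cloud(n)
    c=np.array([571.4,227,0])
    for nm,V in(("now",W),("start",W0)):
        L=np.stack([(V-c)@bx,(V-c)@by,V[...,2]],-1)
        z=lambda a,b,lo,hi:np.nanmedian(L[...,2][(abs(L[...,0]-a)<12)&(abs(L[...,1]-b)<25)&(L[...,2]>lo)&(L[...,2]<hi)])
        print(n,nm,"lid z back/mid/front",[z(a,0,200,300) for a in(70,0,-70)],"pad",z(-117,0,30,100))
    for nm,x,y,lo,hi in(("stack",513,-427,105,130),("shaker",733,-112,80,105),("sauce",688,-405,100,200)):
        m=W[(abs(W[...,0]-x)<35)&(abs(W[...,1]-y)<35)&(W[...,2]>lo)&(W[...,2]<hi)]
        if len(m):print(nm,np.median(m,0),(m.min(0)+m.max(0))/2)
print(sensors.get_obs()['time'],sensors.get_obs()['contact_force'])
E
```

```text
scene now lid z back/mid/front [np.float64(247.3140100400645), np.float64(246.9992962807246), np.float64(247.59776017506692)] pad 71.32267944779107
scene start lid z back/mid/front [np.float64(247.21280735728465), np.float64(247.4824015062946), np.float64(247.57669701176656)] pad 70.90181092578905
stack [ 513.1 -427.3  118.7] [ 513.5 -427.5  114.5]
sauce [ 690.6 -419.6  156.4] [ 691.6 -415.8  146.2]
top now lid z back/mid/front [np.float64(247.68969982027107), np.float64(247.83774794516188), np.float64(247.76553686697758)] pad 72.13546715882853
top start lid z back/mid/front [np.float64(247.92950448525818), np.float64(247.8362364745052), np.float64(247.92146213931062)] pad 71.74472443170976
stack [ 512.8 -423.7  118.7] [ 513.2 -425.7  115.2]
shaker [ 730.4 -110.1   88.9] [ 732.8 -110.9   90.3]
19.7 [ 0.7  0.3 -0.2]
```

View pics/topF.png

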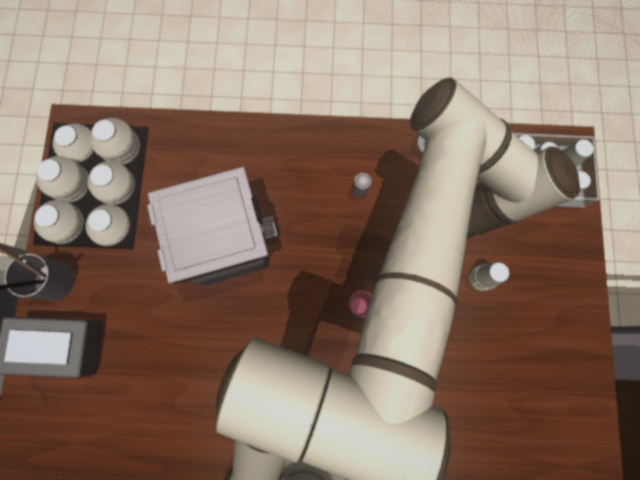

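View pics/sceneF.png

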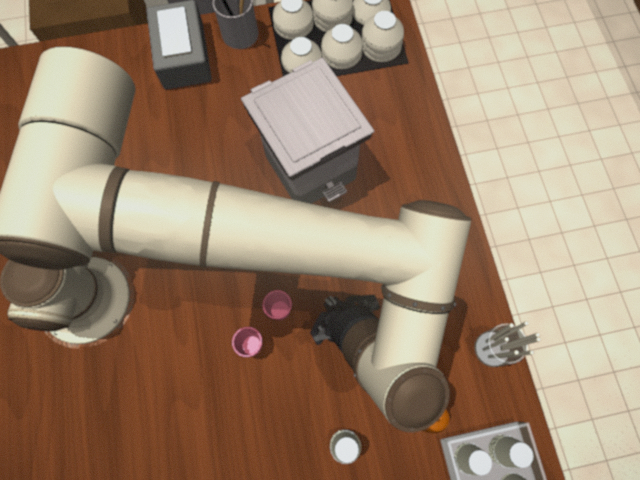

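The lid is shut and the lever is straight. The sauce bottle at (437,420) is half hidden by the wrist, so I'll move up and back to check it.

Call:
step_arm(
  steps=[
    [[0, 1, 3], [0, 0, 0], -1],
    [[-1, 4, 5], [0, 0, 0], -1],
    [[-3, 8, 6], [0, 0, 0], -1],
    [[-5, 10, 7], [0, 0, 0], -1],
    [[-5, 10, 7], [0, 0, 0], -1],
  ],
)

```text
time: 20.2
tcp_pos: [487.8, -71.0, 335.4]
tool_rot: [-0.377, 0.268, 0.722, 0.515]
contact_force: [-0.5, -0.3, 0.5]
finger_gap: -0.0
```

```bash
python3 - <<'E'
from h import *
from cell import *
np.set_printoptions(suppress=True,precision=1)
for n in("scene","top"):
    p,d=get_image(n);I=camera_info(n);cv2.imwrite(f"pics/{n}G.png",p[:,:,::-1])
    np.savez(f"{n}G0.npz",p=p,d=d,K=I["mtx"],T=I["cam_to_world"])
    W,_=cloud(n+"G");
    for nm,x,y,lo,hi in(("stack",513,-427,105,130),("shaker",733,-112,80,105),("sauce",688,-405,100,200)):
        m=W[(abs(W[...,0]-x)<35)&(abs(W[...,1]-y)<35)&(W[...,2]>lo)&(W[...,2]<hi)]
        if len(m):print(n,nm,np.median(m,0),(m.min(0)+m.max(0))/2)
E
```

```text
scene stack [ 513.2 -427.3  118.7] [ 513.4 -427.6  114.7]
scene shaker [ 731.1 -114.1   88.7] [ 732.7 -111.6   90. ]
scene sauce [ 682.6 -404.4  155. ] [ 687.8 -406.4  145.3]
top stack [ 512.8 -423.3  118.9] [ 512.7 -425.7  114.9]
```

View pics/sceneG.png

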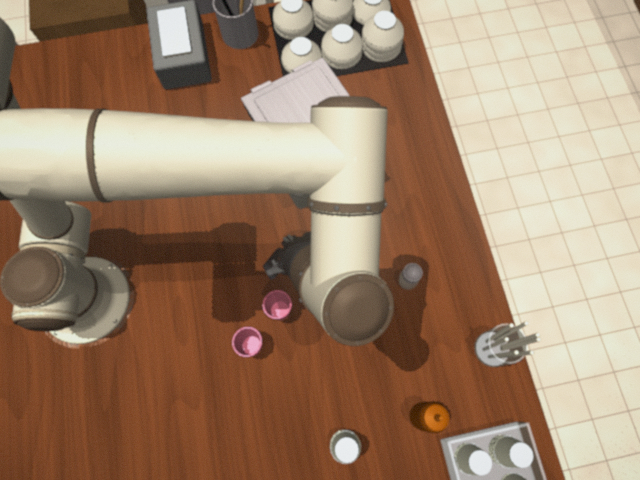

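The clean cups, shaker and sauce bottle all stand where they were, and the used cup is gone from the counter.

```bash
python3 -c "
from cell import manip
print(manip.job_done())"
```

```text
the job is handed in; nothing more can be done
None
```

The used cup is in the bin, the lever is unhooked and back up, and the lid is shut. I handed the job in at about 20 s; no verdict was given.

- **Lever and cup:** I pressed the lever and hooked it sideways, and the lid stayed up by itself. I then dropped the cup through the mouth; the wrist picture after release showed its rim inside the bin. After that I pressed the lever again, swung it straight and eased it up at about 20 mm/s. The lid's motion was not watched on camera, only the lever's pace and contact force.
- **Lid and lever at the end:** the lid is level at about 247 mm, within 0.5 mm of where it started. The pad is at about 71–72 mm, its free height.
- **Other items:** the clean cups, shaker and sauce bottle read within about 1 mm of their starting positions. One earlier sauce-bottle reading was off by up to 10 mm because the wrist partly hid it; the clear view after moving the arm agreed with the start. The pink cups stand where they were in the last picture.
- **Forces:** the highest contact force reported was about 14 N, and the robot was touching nothing when I handed in.

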